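# Seat a signal lamp in the spring tester

### The job

Take the screen lid of the lamp tester by its orange tab, raise it to about 60 degrees and let go; it stays where it is left. Then take the amber lamp from the rack, put its foot into the tester's spring socket with the lugs in the notches, push it fully down, turn it a quarter turn clockwise (seen from above) until it stops, and finish while still gripping it and holding it down and turned, because the socket springs back. Leave the red and green lamps and the bottle where they are.

Things in the scene. Friction and masses are not known exactly. Their poses are not given: they have to be found in the camera images.
- tester: grey lamp tester, fixed to the bench: low case 200 mm (x) by 300 mm (y) by 35 mm high, origin at the centre of its underside, z up. Its -x side is the front. The blue screen lid covers its -y half; the socket, a black block 64 mm square, stands on its +y half at local (0, 90) mm, its aluminium top 65 mm above the bench
- socket_mouth (a point): centre of the socket's opening, at the aluminium top face (65 mm above the bench). Its x axis runs along the two facing lug notches (marked yellow), which are 42 mm over both and 12 mm wide; the middle of the opening is 23 mm (x) by 26 mm (y); the top ring is 5 mm thick. 10 mm below the top face a sprung dark steel disc takes the foot, 4 small pins on it straddling the lugs
- plunger (a joint): how far the sprung disc is pressed down: 0 at rest, 0.007 m at the bottom stop; takes 5 N to start and 12 N at the bottom. The lugs can turn under the top ring once it is pressed beyond about 0.003 m
- rotor (a joint): how far the disc is turned: 0 at rest, lugs along the notches; grows clockwise seen from above to a stop at 1.6 rad; a return spring pulls back, 0.02 N m at 0, 0.11 N m at the stop. The lugs have up to 0.15 rad of play between its pins, so turning the lamp 1.7 rad brings the disc near its stop
- lid (a joint): angle of the screen lid in rad: 0 shut (flat), grows as it opens, up to 1.9; hinged along its far (+x) edge, parallel to the tester's y. Stiff hinge (0.4 N m friction), stays where it is left; it starts shut or slightly open
- lid_tab (a point): point to grip on the lid's orange tab, 188 mm from the hinge. The tab is 14 mm wide (y) and 8 mm thick and sticks out 45 mm beyond the lid's front edge, this point 28 mm beyond that edge; pinch it across its width from above (it pivots between the fingers as the lid rises). Axes turn with the lid
- lid_hinge (a point): middle of the lid's hinge line, 38.5 mm above the bench; the tab point lies 188 mm from it towards the front and 6.5 mm above it when shut. The blue lid is 160 mm long, 130 mm wide, 12 mm thick
- rack: yellow rack block fixed to the bench, 240 mm (x) by 66 mm (y) by 26 mm high, origin at the centre of its underside, with three pockets in a row along its x, 75 mm apart. The lamps hang in them by their grip blocks, which rest on its top, feet 6 mm above the bench
- amber_lamp: the lamp to fit, amber lens, in any rack pocket: 74 mm tall, 0.08 to 0.17 kg, same after a half turn. Origin: centre of the foot's underside, z up. Round stem 22 mm across, z 0 to 20 mm; at its foot two steel lugs along x, 38 mm over both, 8 mm wide, z 0 to 8 mm; black grip block 46 mm (x) by 32 mm (y), z 20 to 52 mm; lens 31 mm across to z 74 mm
- lamp_grip (a point): point on the amber lamp's axis inside the grip block, 42 mm above its origin: grip there from above across the 32 mm width (y), so that the fingertips stay clear of rack and socket; axes as the lamp's
- red_lamp: same shape with a red lens, to be left in the rack
- green_lamp: same shape with a green lens, to be left in the rack
- bottle: white bottle with blue cap, 52 mm across, 120 mm tall, loose on the bench; origin at its underside; to be left alone
Not all that is in view belongs to the job. Leave any blue or pink look-alike of the amber_lamp alone.

How it is judged:
By the outcome, as a careful person would: the job done as asked, in the order asked, and still so for the second after the job is handed in, while the arm keeps its last pose, push and grip.
It also fails if it takes over 61 s, if anything falls off the work surface, if the arm or the gripper's body presses on something with over 40 N, if the wrist force passes 120 N, or if a joint passes its speed limit or range.

### The arm

A 6-joint arm with a two-finger parallel gripper is mounted at the origin on the work surface. World frame = base frame: x ahead of the robot, y to its left, z up, the work surface at z = 0. Lengths are in m, angles in rad, forces in N, time in s.
With the tool pointing down it reaches from about 0.3 to 0.875 m from the base axis. Payload 4.2 kg.
Tool frame: the origin (TCP) lies at the very end of the fingers, on their centre line; the grasp point (between the pads) lies 19 mm behind it (arm.pinch_z is the z of the grasp point in the tool frame, in m); z points along the fingers, y is the line along which they close (so a half turn about z gives the same grasp; the last joint's range is limited). The gripper opens to 85 mm and grips with 20 to 120 N. Pads are 22 mm wide; open, the fingers measure 114 mm over their backs; the gripper's body (76 mm by 85 mm) begins 54 mm behind the grasp point. The pads swing forward as they close: fully open they stand 13 mm farther back than shut.
Start: joints at [-0.02, 0.32, 1.565, -0, 1.257, -0.02], TCP at [0.575, 0, 0.231] pointing down, gripper open.
Joint ranges: [-3.11, 3.11], [-0.84, 2.01], [0.21, 2.61], [-1.34, 4.49], [0.05, 2.63], [-2.56, 2.56]. Speed limits (rad/s): [2.57, 2.57, 3.14, 3.14, 3.14, 3.14].

### API

Orientations are given as a unit quaternion [x, y, z, w].
In Python, from station import arm gives the robot as it stands. Calls block until the motion is done:
- arm.goto(position, orientation): joint-space move of the TCP to a pose.
- arm.servo_line(position, orientation=None, velocity=0.15): straight line of the TCP; orientation=None keeps the orientation; velocity is the mean speed in m/s.
- arm.move_j(angles): joint-space move.
- arm.grip(opening, f_grip=None): finger opening in m; f_grip is the grip in N (None keeps the last); returns when the fingers have stopped.
- arm.pause(seconds).
- arm.ik(position, orientation): joint angles nearest the present ones, or None.
- arm.snapshot(name): name is "scene" or "side" or "wrist"; returns a dict with "pixels" (480x640x3 uint8, blue, green, red), "intrinsics" (3x3 intrinsics, pixels), "k1" (the pictures are not rectified: a ray, as slopes to the right and down, at radius r is drawn at 1 + k1 r^2 times it, then the intrinsics apply), "R" (3x3) and "t" (3): a world point X has camera coordinates R X + t; the wrist camera has in their place "T_tool_cam" (4x4, takes a point from camera to tool coordinates, whose origin is the TCP and whose axes are the flange's). Camera axes: x right, y down, z forward; pixel columns grow to the right and rows downward; lengths in m; the calibration is good to about 2 mm. A picture is of the moment at which its call begins: read the wrist's pose just before it. There is no depth.
A pose or a line that the arm cannot do raises arm.PlanningError and nothing moves.
- arm.sign_off(): hands the job in; it is judged then, once.
Readings, each from a call of its own:
- arm.get_time(): time.
- arm.get_q(): joint angles.
- arm.get_qvel(): joint speeds.
- arm.get_effort(): joint torques, N m.
- arm.get_eef_pos(): TCP position.
- arm.get_tool_rot(): TCP orientation.
- arm.get_contact_force(): force on the tool from outside, world axes, zero at the start.
- arm.get_moment(): the same for the moment, N m.
- arm.get_width(): finger opening in m.
- arm.get_finger_force(): force on a finger pad.
Only numpy, scipy, OpenCV 4.12 (cv2) and the standard library are available. Lean on these libraries where they do the work, as an engineer would, in place of code of your own. Each camera call takes 0.05 s, during which the arm holds its last target. There are 200 camera calls.

## Working session

There is one attempt and no reset: what is moved stays moved. The work goes in short steps, each a Python script; the robot and the scene stay as the last script left them, time stands still between calls to the robot, and variables do not carry over. Pictures are saved under pics/ and viewed, at most 10 in all, crops included, and the job is handed in when it is done.

```bash
ls; mkdir -p pics
python3 - <<'E'
from station import arm
import cv2,numpy as np
for n in("scene","side"):
    s=arm.snapshot(n); cv2.imwrite(f"pics/{n}0.png",s["pixels"]); np.savez(f"{n}0.npz",**{k:s[k] for k in("intrinsics","k1","R","t","pixels")})
    print(n,s["intrinsics"],s["k1"],s["R"],s["t"])
print(arm.get_time(),arm.get_tool_rot(),arm.pinch_z)
s=arm.snapshot("wrist");print(s["T_tool_cam"],s["intrinsics"],s["k1"])
E
```

```text
pics
scene [[592.6340787    0.         317.17262145]
 [  0.         592.6340787  236.55795308]
 [  0.           0.           1.        ]] -0.14644653415486633 [[-0.19935096  0.97989783  0.00770911]
 [ 0.747429    0.15713561 -0.64549073]
 [-0.63372635 -0.12291718 -0.7637292 ]] [ 0.13779239 -0.32468624  1.58596682]
side [[445.26016649   0.         317.71372519]
 [  0.         445.26016649 237.71400689]
 [  0.           0.           1.        ]] -0.013304578397113232 [[-0.98989733 -0.14057698  0.01847687]
 [-0.09061086  0.52698479 -0.84503059]
 [ 0.10905481 -0.83816773 -0.53439864]] [0.50302146 0.12441762 1.03786679]
0.1 [ 7.07088160e-01  7.07124954e-01 -5.54474462e-04 -5.70299599e-04] -0.0187
[[-1.05075296e-03 -9.64331830e-01 -2.64694198e-01  6.64836395e-02]
 [ 9.99998681e-01 -6.85349035e-04 -1.47282292e-03 -5.93001945e-04]
 [ 1.23888210e-03 -2.64695396e-01  9.64331277e-01 -1.42881985e-01]
 [ 0.00000000e+00  0.00000000e+00  0.00000000e+00  1.00000000e+00]] [[351.51351698   0.         323.23555565]
 [  0.         351.51351698 242.70095109]
 [  0.           0.           1.        ]] -0.018009130620425102
```

View pics/scene0.png

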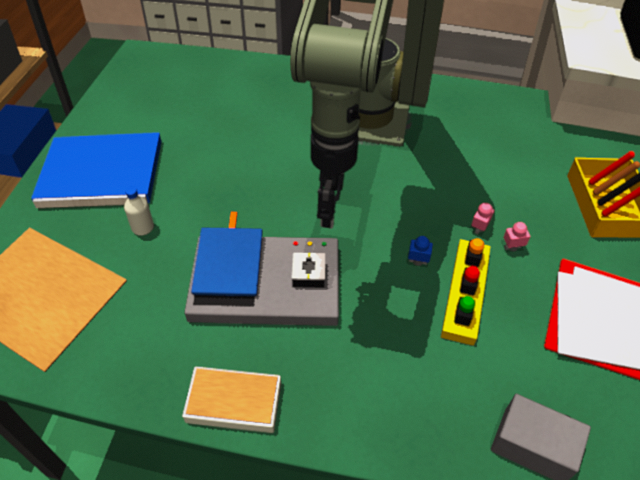

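View pics/side0.png

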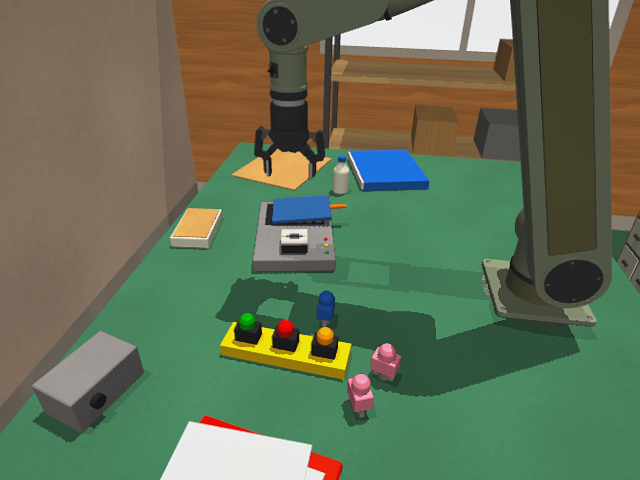

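Amber-lamp candidates, scene pixels: amber lens (476,247) in the rack pocket nearest the robot; red (471,275), green (467,305); look-alikes blue (421,250) and pink (483,217), (516,236). I choose (476,247), which is at (325,336) in the side view. The lid's tab is at (234,219) and the bottle at (140,213). Next is a close crop to check the choice and read corners.

Run:
```python
import cv2,numpy as np
a=cv2.imread("pics/scene0.png");b=cv2.imread("pics/side0.png")
def c(im,x,y,w,h,s):
    o=cv2.resize(im[y:y+h,x:x+w],None,fx=s,fy=s,interpolation=cv2.INTER_CUBIC)
    for u in range(0,w,20): cv2.line(o,(u*s,0),(u*s,6),(255,255,255),1);cv2.putText(o,str(x+u),(u*s,18),0,.38,(255,255,255),1)
    for v in range(0,h,20): cv2.line(o,(0,v*s),(6,v*s),(255,255,255),1);cv2.putText(o,str(y+v),(8,v*s+4),0,.38,(255,255,255),1)
    return o
cv2.imwrite("pics/c1.png",c(a,180,200,170,130,4)[:600])
L=c(a,435,230,65,120,5);R=c(b,210,300,150,85,3)
R=cv2.copyMakeBorder(R,0,600-R.shape[0],0,0,cv2.BORDER_CONSTANT)
T=c(b,250,190,100,85,4); R[258:258+340,:400]=T
cv2.imwrite("pics/c2.png",np.hstack([L,R]))
```

```text
(no output)
```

View pics/c1.png

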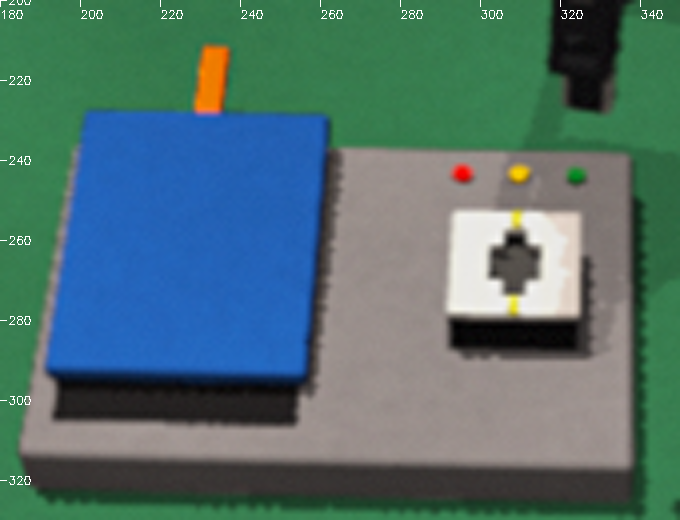

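View pics/c2.png

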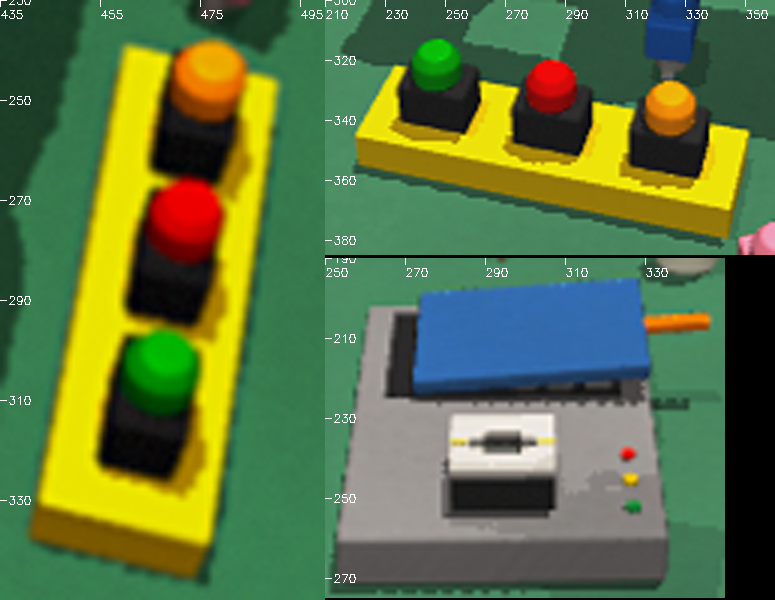

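```bash
cat > h.py <<'E'
import numpy as np,cv2
from scipy.optimize import least_squares
from scipy.spatial.transform import Rotation as Rn
C={n:dict(np.load(n+"0.npz")) for n in("scene","side")}
def projc(P,K,k1):
    s=P[:,:2]/P[:,2:]; s=s*(1+k1*(s**2).sum(1,keepdims=True)); return s@K[:2,:2].T+K[:2,2]
def proj(X,n): c=C[n]; return projc(np.atleast_2d(X)@c["R"].T+c["t"],c["intrinsics"],c["k1"])
def place(p,L): c,s=np.cos(p[2]),np.sin(p[2]); L=np.atleast_2d(L); return np.c_[p[0]+c*L[:,0]-s*L[:,1],p[1]+s*L[:,0]+c*L[:,1],L[:,2]]
E
python3 - <<'E'
from h import *
np.set_printoptions(precision=4,suppress=True)
sc={(-1,1):(337.5,238.7),(1,1):(338.2,317),(1,-1):(185.5,313.7)}
si={(1,1):(255,260.7),(-1,1):(335,260.5),(1,-1):(261,202)}
T=[("scene",(k[0]*.1,k[1]*.15,.035),v) for k,v in sc.items()]+[("side",(k[0]*.1,k[1]*.15,.035),v) for k,v in si.items()]
for k,v in {(-1,-1):(293.2,252.7),(-1,1):(325,253),(1,1):(325.4,279.5),(1,-1):(291.7,279)}.items(): T.append(("scene",(k[0]*.032,.09+k[1]*.032,.065),v))
for k,v in {(1,-1):(281.7,229.2),(-1,-1):(307.5,229.2),(-1,1):(308,243.5),(1,1):(281,243.5)}.items(): T.append(("side",(k[0]*.032,.09+k[1]*.032,.065),v))
def fit(T,x0):
    f=lambda p:np.concatenate([(proj(place(p,L),n)[0]-v) for n,L,v in T])
    r=least_squares(f,x0,loss="soft_l1"); print(r.x,"res",r.fun.reshape(-1,2).round(1).tolist()); return r.x
t=fit(T,[.6,-.1,0])
print("mouth",place(t,[0,.09,.065]))
R=[("scene",(a*.12,b*.033,.026),v) for a,b,v in((-1,-1,(460,239)),(-1,1,(490.6,246)),(1,1,(477.6,339)),(1,-1,(442.6,330)))]
R+=[("side",(a*.12,b*.033,.026),v) for a,b,v in((1,-1,(234,322.3)),(-1,-1,(351,343.3)),(-1,1,(345,370)),(1,1,(220.7,345.7)))]
r=fit(R,[.6,.3,0])
a=place(r,[-.075,0,.08]);print("amber",a,proj(a,"scene"),proj(a,"side"))
# lid: params hx, cy, angle ; local pt (d,w,h)
def lid(p,d,w,h):
    c,s=np.cos(p[2]),np.sin(p[2]); return place(t,[p[0]-d*c+h*s*1, p[1]+w, .0385+d*s+h*c])
O=[("scene",.16,-.065,.0125,(201.1,227.7)),("scene",.16,.065,.0125,(262,229.2)),("scene",0,.065,.0125,(256.2,293.6)),("scene",0,-.065,.0125,(191.9,292)),("scene",.205,0,.0105,(234,211.7)),
("side",.205,0,.0065,(346,205.5)),("side",.16,-.065,.0125,(328.7,195.5)),("side",0,.065,.0125,(272.5,220.5)),("side",0,-.065,.0125,(273.7,198.7))]
f=lambda p:np.concatenate([proj(lid(p,d,w,h),n)[0]-v for n,d,w,h,v in O])
q=least_squares(f,[.08,-.07,.1],loss="soft_l1");print("lid",q.x,q.fun.reshape(-1,2).round(1).tolist());print("hinge",lid(q.x,0,0,0),"tab",lid(q.x,.188,0,.0065))
np.savez("fit.npz",t=t,r=r,lid=q.x)
E
```

```text
[ 0.5916 -0.1293  0.1848] res [[0.8, -1.8], [0.7, -0.5], [-1.6, -0.5], [-3.2, -0.3], [0.5, -0.9], [-1.0, -0.3], [0.3, -0.4], [0.2, -0.2], [-0.5, -1.1], [0.5, -1.1], [-0.6, 0.2], [-1.1, 0.0], [-1.0, -0.5], [-0.6, -0.3]]
mouth [[ 0.5751 -0.0408  0.065 ]]
[ 0.53    0.2818 -0.0895] res [[0.4, -0.6], [-0.2, -0.8], [-0.5, -1.0], [0.7, -0.2], [-0.8, -0.4], [-0.0, 0.2], [-0.2, -0.2], [-0.9, -0.3]]
amber [[0.4553 0.2885 0.08  ]] [[478.3832 241.1022]] [[325.0532 330.5893]]
lid [ 0.0593 -0.0755  0.0543] [[0.1, -0.6], [0.4, -1.1], [0.3, -0.5], [-1.5, -0.4], [-0.1, 0.1], [-0.5, 1.5], [-0.7, -0.1], [-1.1, 0.2], [-0.4, -0.4]]
hinge [[ 0.6638 -0.1927  0.0385]] tab [[ 0.4796 -0.2271  0.0552]]
```

```bash
cat >> h.py <<'E'
F=dict(np.load("fit.npz"))
def q(yaw): # tool down, tool x axis at heading yaw
    x=np.array([np.cos(yaw),np.sin(yaw),0]);z=np.array([0,0,-1.]);return Rn.from_matrix(np.c_[x,np.cross(z,x),z]).as_quat()
def wshot(arm,name):
    p,o=np.array(arm.get_eef_pos()),Rn.from_quat(arm.get_tool_rot()).as_matrix(); s=arm.snapshot("wrist"); cv2.imwrite(f"pics/{name}.png",s["pixels"])
    T=s["T_tool_cam"]; R=o@T[:3,:3]; t=o@T[:3,3]+p; K,k=s["intrinsics"],s["k1"]; np.savez(name+".npz",R=R,t=t,K=K,k=k); return s["pixels"]
def wproj(name,X): c=np.load(name+".npz"); return projc((np.atleast_2d(X)-c["t"])@c["R"],c["K"],c["k"])
def back(name,uv,z):
    c=np.load(name+".npz"); K=c["K"]; D=np.array([c["k"],0,0,0,0],float)
    s=cv2.undistortPoints(np.array([[uv]],float),K,D)[0,0]; d=c["R"]@[s[0],s[1],1]; return c["t"]+d*(z-c["t"][2])/d[2]
E
python3 - <<'E'
from h import *; from station import arm
np.set_printoptions(precision=3,suppress=True)
t=F["t"];tab=np.array([.4796,-.2271,.0552])
for n,p,ys in(("tab",tab+[0,0,.1],[t[2],t[2]+np.pi]),("lamp",[.455,.2885,.1],[-.0895,-.0895+np.pi]),("sock",[.5751,-.0408,.12],[t[2],t[2]+np.pi,t[2]-1.72,t[2]+np.pi-1.72])):
    for y in ys: print(n,round(y,2),arm.ik(p,q(y)))
arm.goto(tab+[0,0,.11],q(t[2]+np.pi))
im=wshot(arm,"w1"); print(arm.get_time(),wproj("w1",tab))
E
```

```text
tab 0.18 [-0.464  0.312  1.781 -0.     1.048  0.922]
tab 3.33 [-0.464  0.312  1.781 -0.     1.048 -2.22 ]
lamp -0.09 [ 0.544  0.382  1.834 -0.     0.925  2.204]
lamp 3.05 [ 0.544  0.382  1.834 -0.     0.925 -0.938]
sock 0.18 [-0.091  0.413  1.722 -0.     1.007  1.295]
sock 3.33 [-0.091  0.413  1.722 -0.     1.007 -1.846]
sock -1.54 None
sock 1.61 [-0.091  0.413  1.722 -0.     1.007 -0.126]
2.1 [[323.586 240.433]]
```

View pics/w1.png

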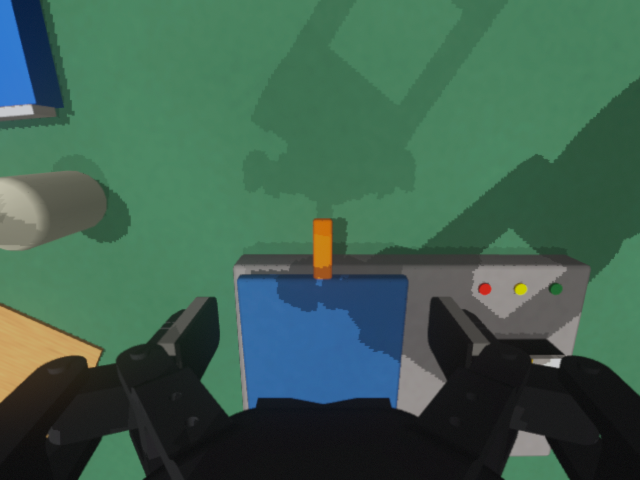

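The wrist view shows the orange tab from its tip (322,219) to the lid edge (322,277). The grip point at about (322,241) matches the prediction, and the bottle (40,210) is well clear. I go down, grip and raise the lid.

Run:
```python
from h import *; from station import arm
np.set_printoptions(precision=3,suppress=True)
t=F["t"];L=F["lid"];o=q(t[2]+np.pi);pz=-arm.pinch_z
def tab(a): return place(t,[L[0]-.188*np.cos(a)+.0065*np.sin(a),L[1],.0385+.188*np.sin(a)+.0065*np.cos(a)])[0]
arm.grip(.05,40)
arm.servo_line(tab(L[2])-[0,0,pz],o,.12); print(arm.get_contact_force())
arm.grip(0.,40); print(arm.get_width(),arm.get_finger_force(),arm.get_contact_force())
for a in np.linspace(L[2],1.07,10)[1:]:
    arm.servo_line(tab(a)-[0,0,pz],o,.1); print(round(a,2),arm.get_contact_force(),arm.get_width())
print(arm.get_time())
s=arm.snapshot("side");cv2.imwrite("pics/s1.png",cv2.resize(s["pixels"][100:280,220:420],None,fx=3,fy=3))
```

```text
[0.381 0.73  0.608]
0.013390175783792781 39.21175718307495 [-0.676 -2.599  1.795]
0.17 [ 2.871 -4.729 -0.921] 0.013156907220130562
0.28 [ 2.244 -4.616 -0.754] 0.01302049123783196
0.39 [ 2.913 -4.125 -1.184] 0.013338520106014915
0.51 [ 2.275 -5.096 -1.625] 0.01331839111650511
0.62 [ 2.367 -6.202 -0.011] 0.013105620142186492
0.73 [ 1.72  -5.888 -0.465] 0.012978974752744503
0.84 [ 2.559 -5.776 -1.523] 0.01298131523243735
0.96 [ 1.341 -6.827 -0.19 ] 0.013394886222348183
1.07 [ 0.733 -6.511 -0.472] 0.013035613588190272
7.4083
```

View pics/s1.png

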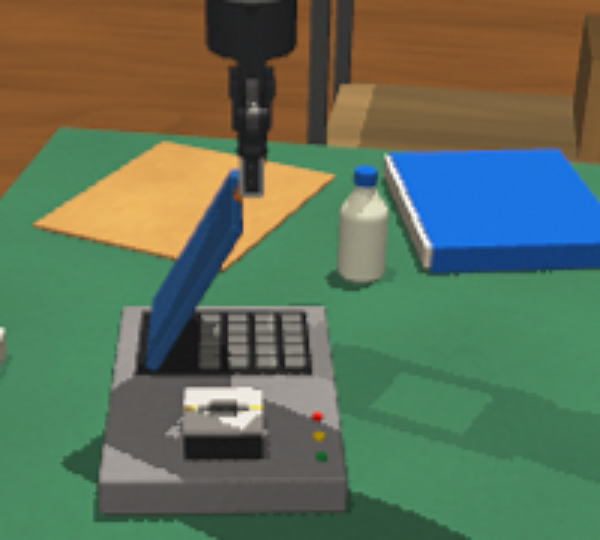

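The lid stands at about 60° with the tab still in the fingers, near (245,190) in the crop. I release, retreat upward and go above the amber lamp for a close look.

Run:
```python
from h import *; from station import arm
np.set_printoptions(precision=3,suppress=True)
r=F["r"]
arm.grip(.04); p=np.array(arm.get_eef_pos())
arm.servo_line(p+[0,0,.07],velocity=.12)
a=place(r,[-.075,0,.048])[0]
arm.goto(a+[0,0,.12],q(r[2]+np.pi)); arm.grip(.075); arm.pause(.2)
im=wshot(arm,"w2"); print(arm.get_time(),"grip",a,"lens top",wproj("w2",a+[0,0,.032]),"block top corners",wproj("w2",place(r,[(-.075+i*.023,j*.016,.058) for i in(-1,1) for j in(-1,1)])))
s=arm.snapshot("side");b=cv2.resize(s["pixels"][150:280,240:400],None,fx=2,fy=2);c=cv2.resize(im[150:350,180:460],None,fx=2.2,fy=2.2)
o=np.zeros((600,800,3),np.uint8);o[:c.shape[0],:c.shape[1]]=c;o[600-260+0:600,480:800]=b;cv2.imwrite("pics/m2.png",o)
```

```text
11.1333 grip [0.455 0.288 0.048] lens top [[324.136 248.956]] block top corners [[302.057 210.138]
 [346.043 210.095]
 [303.076 269.844]
 [345.072 269.803]]
```

View pics/m2.png

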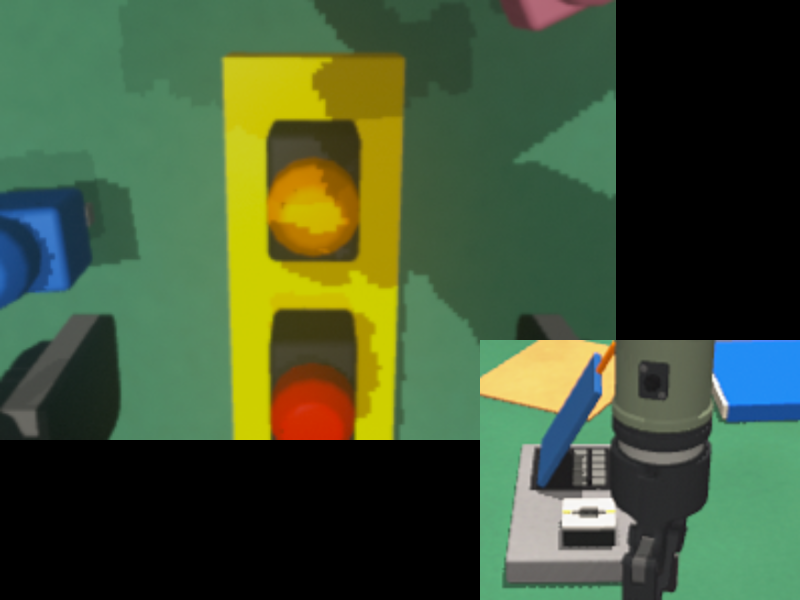

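The amber lamp sits in the near pocket: lens at wrist pixel (322,244), block columns 301–344, so the estimate is good to about 1 mm. The lid has stayed open. I grasp and lift the lamp, then look at the socket and the held lamp from close by.

Run:
```python
from h import *; from station import arm
np.set_printoptions(precision=3,suppress=True)
r,t=F["r"],F["t"];o=q(r[2]+np.pi)
a=place(r,[-.0755,0,.048])[0]-[0,.001,0]
arm.grip(.06)
arm.servo_line(a+[0,0,arm.pinch_z],o,.12); print(arm.get_contact_force())
arm.grip(0.,70); print(arm.get_width(),arm.get_finger_force())
p=np.array(arm.get_eef_pos()); arm.servo_line(p+[0,0,.11],velocity=.12); print(arm.get_width(),arm.get_contact_force())
m=place(t,[.065,.09,.065])[0]
arm.goto(m+[0,0,.042+.03+arm.pinch_z],q(t[2]+np.pi)); arm.pause(.3)
im=wshot(arm,"w3"); print(arm.get_time(),arm.get_contact_force(),arm.get_moment())
mm=lambda x,y,z=.065:wproj("w3",place(t,[x,.09+y,z]))[0]
print("mouth",mm(0,0),"corners",[mm(i*.032,j*.032) for i in(-1,1) for j in(-1,1)])
print(wproj("w3",np.array(arm.get_eef_pos())))
x,y,w,h,S=200,110,240,200,3
c=cv2.resize(im[y:y+h,x:x+w],None,fx=S,fy=S,interpolation=cv2.INTER_CUBIC)
for u in range(0,w,20): cv2.putText(c,str(x+u),(u*S,12),0,.38,(255,255,255),1);cv2.line(c,(u*S,14),(u*S,20),(255,255,255),1)
for v in range(0,h,20): cv2.putText(c,str(y+v),(8,v*S+4),0,.38,(255,255,255),1);cv2.line(c,(0,v*S),(6,v*S),(255,255,255),1)
cv2.imwrite("pics/m3.png",c)
```

```text
[ 0.281  0.144 -0.067]
0.031124508467123276 69.71211433410645
0.031234250883767033 [ 0.084  1.486 -1.76 ]
15.9583 [ 0.155  0.448 -2.03 ] [-0.012 -0.013 -0.085]
mouth [322.402 151.577] corners [array([260.696,  88.117]), array([384.045,  88.135]), array([265.806, 210.014]), array([379.05, 210.02])]
[[323.755 304.801]]
```

View pics/m3.png

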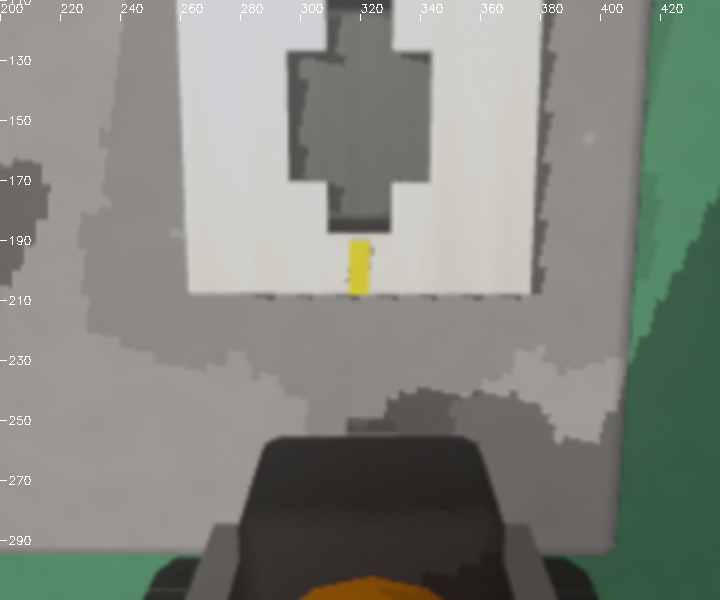

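The socket opening is centred at about (319.8,149): opening corners (296,127) to (344,170), block corners (263,208) and (377,208). The held lamp's lug tip is at (324,249.5) and the block's lower front edge at row 255.7. I refine the alignment from these, then lower with a force guard.

```bash
cat > ins.py <<'E'
from h import *
t=F["t"]
O=[((.032,.032),(377,207.7)),((.032,-.032),(262.7,207.7)),((-.0115,-.013),(296,127)),((-.0115,.013),(343.7,127)),((.0115,.013),(343.6,170.3)),((.0115,-.013),(296.2,170.3))]
f=lambda p:np.concatenate([wproj("w3",place(p,[*L,.065]))[0]-v for L,v in O])
S=least_squares(f,[.575,-.041,t[2]]); sock=S.x
E
python3 - <<'E'
from ins import *; from station import arm
np.set_printoptions(precision=4,suppress=True)
print("sock",sock,S.fun.round(1),"old",place(t,[0,.09,.065]),t[2])
p=np.array(arm.get_eef_pos());Rt=Rn.from_quat(arm.get_tool_rot()).as_matrix();fz=.042+arm.pinch_z
tw=lambda x,y,z: wproj("w3",p+Rt@[x,y,z])[0]
print("lug tip bottom/top",tw(.019,0,fz),tw(.019,0,fz-.008),"block bottom front",tw(.023,.016,fz-.02),tw(.023,-.016,fz-.02),"top",tw(.023,.016,fz-.052),tw(.023,-.016,fz-.052),"lug edges",tw(.019,.004,fz),tw(.019,-.004,fz))
E
```

```text
sock [ 0.574  -0.0424  0.1839] [-0.4  0.   0.5 -0.1 -0.6 -0.3  0.5 -0.3 -0.   0.4 -0.   0.3] old [[ 0.5751 -0.0408  0.065 ]] 0.18483178707162698
lug tip bottom/top [323.6557 248.8954] [323.6812 253.6676] block bottom front [360.511  252.9471] [286.9283 253.011 ] top [369.9622 279.8525] [277.7856 279.9339] lug edges [331.7745 248.8883] [315.5369 248.9024]
```

```bash
cat >> ins.py <<'E'
yaw=sock[2]; X=np.array([np.cos(yaw),np.sin(yaw),0]); Y=np.array([-X[1],X[0],0]); o=q(yaw+np.pi)
def at(foot,dx=-.0003,dy=0.): return np.array([sock[0],sock[1],foot+.042-.0187])+X*dx+Y*dy
E
python3 - <<'E'
from ins import *; from station import arm
np.set_printoptions(precision=2,suppress=True)
arm.servo_line(at(.095),o,.1); arm.servo_line(at(.070),o,.06); arm.pause(.2); f0=np.array(arm.get_contact_force()); print(f0,arm.get_time())
for z in np.arange(.068,.0475,-.002):
    arm.servo_line(at(z),o,.03); f=np.array(arm.get_contact_force())-f0; print(round(z,4),f,np.array(arm.get_eef_pos())[2]-at(z)[2])
    if z>.054 and f[2]>8 or f[2]>22: break
print(arm.get_time(),arm.get_width())
E
```

```text
[-0.19 -0.02 -1.22] 17.5417
0.068 [ 0.4  -0.51  0.63] -2.7353841420024727e-05
0.066 [ 0.13 -0.2   0.06] -0.00018549657095692784
0.064 [ 0.06  0.12 -0.36] -0.00017279969914185678
0.062 [-0.5   0.32 -0.31] -0.00017212190493379187
0.06 [ 0.2   0.18 -0.03] -0.00017249937155208728
0.058 [0.21 0.79 0.85] -0.00016608268647971824
0.056 [ 0.64 -0.17  0.35] -5.684587187196333e-05
0.054 [-1.33 -0.46  6.08] 0.000534455862513411
0.052 [-1.66  0.21  7.98] 0.0006327154545226199
0.05 [-2.42  0.78  9.26] 0.0009218085990478769
0.048 [-3.51 -0.13 10.75] 0.0011755349625277162
20.2917 0.031087171307948167
```

The foot went in cleanly, and the spring force matches the disc. I press to the stop and turn clockwise in small steps.

Run:
```python
from ins import *; from station import arm
np.set_printoptions(precision=3,suppress=True)
f0=np.array([-.19,-.02,-1.22])
for z in (.047,.046,.045,.044):
    arm.servo_line(at(z),o,.02); f=np.array(arm.get_contact_force())-f0; print(z,f,arm.get_eef_pos()[2]-(.042-.0187))
    if f[2]>24: break
m0=np.array(arm.get_moment());j=np.array(arm.get_q());print(m0)
for k in range(1,9):
    j[5]+=.2; arm.move_j(j); f=np.array(arm.get_contact_force())-f0
    print(round(.2*k,2),f,np.array(arm.get_moment())-m0,arm.get_eef_pos()[2]-.0233)
    if np.linalg.norm(f[:2])>25: break
print(arm.get_time(),arm.get_width())
```

```text
0.047 [-4.252  0.544 13.121] 0.048716182519150136
0.046 [-5.678  0.573 18.867] 0.04865824941045671
0.045 [-6.641  1.034 24.443] 0.04858933966222986
[ 0.165  1.337 -0.028]
0.2 [-3.698  0.462  9.635] [ 0.01  -0.815  0.057] 0.04998919860702636
0.4 [-2.233  0.149  9.915] [-0.068 -0.837  0.013] 0.04990764225416973
0.6 [-1.776  0.717  9.983] [-0.04  -0.998  0.107] 0.04998188729091203
0.8 [-1.89   0.86   9.415] [-0.012 -0.945  0.06 ] 0.04999546007778001
1.0 [-1.833  0.517  9.759] [-0.023 -0.922  0.1  ] 0.04996207511944954
1.2 [-1.605  1.819  9.499] [-0.009 -0.968  0.127] 0.04999202656219193
1.4 [-2.498  1.995 10.79 ] [ 0.021 -0.968  0.162] 0.04999033632870094
1.6 [-2.656  1.296  9.94 ] [ 0.071 -0.978  0.144] 0.04995608422264576
23.5083 0.030909287113612308
```

Starting from the measured joints relaxed the push to 10 N, though the lugs are engaged. I press down again and complete the turn using commanded poses.

Run:
```python
from ins import *; from station import arm
np.set_printoptions(precision=3,suppress=True)
f0=np.array([-.19,-.02,-1.22])
def rep(s): print(s,np.array(arm.get_contact_force())-f0,"mz",arm.get_moment()[2],"foot",arm.get_eef_pos()[2]-.0233,"turn",yaw+np.pi-np.arctan2(*Rn.from_quat(arm.get_tool_rot()).as_matrix()[[1,0],0])%(2*np.pi))
arm.servo_line(at(.047),q(yaw+np.pi-1.6),.02); rep("a")
arm.servo_line(at(.0448),q(yaw+np.pi-1.6),.02); rep("b")
for a in (1.66,1.70,1.74,1.78):
    arm.goto(at(.0448),q(yaw+np.pi-a)); arm.pause(.2); rep(a)
    if abs(arm.get_moment()[2])>.6: break
arm.pause(.3); rep("end"); print(arm.get_time(),arm.get_width(),arm.get_finger_force())
for n in("side",):
    s=arm.snapshot(n); a=cv2.resize(s["pixels"][130:290,210:370],None,fx=2.5,fy=2.5)
s=arm.snapshot("scene"); b=cv2.resize(s["pixels"][180:340,180:340],None,fx=2.5,fy=2.5); cv2.imwrite("pics/end.png",np.hstack([a,b]))
```

```text
a [-1.285  0.529 11.308] mz 0.10452581559292767 foot 0.04872836871567633 turn 1.599663743508849
b [-5.348  1.039 23.938] mz 0.10328702431636076 foot 0.04858005704223285 turn 1.5996719003901152
1.66 [-6.302  2.134 24.845] mz 0.08178245803902251 foot 0.04858686192945934 turn 1.6596707884748059
1.7 [-5.258  0.889 23.573] mz 0.1303829471312104 foot 0.048599316592042655 turn 1.6996926156880876
1.74 [-5.12   0.405 23.695] mz 0.12572763242458546 foot 0.048596430844237676 turn 1.7396755068153376
1.78 [-5.594  2.838 24.136] mz 0.3491498640829467 foot 0.048577659519975905 turn 1.778697700592078
end [-5.532  0.019 23.449] mz 0.34930568261372585 foot 0.0485787479646938 turn 1.7787148067230063
26.1167 0.030881752162740042 72.32817649841309
```

View pics/end.png

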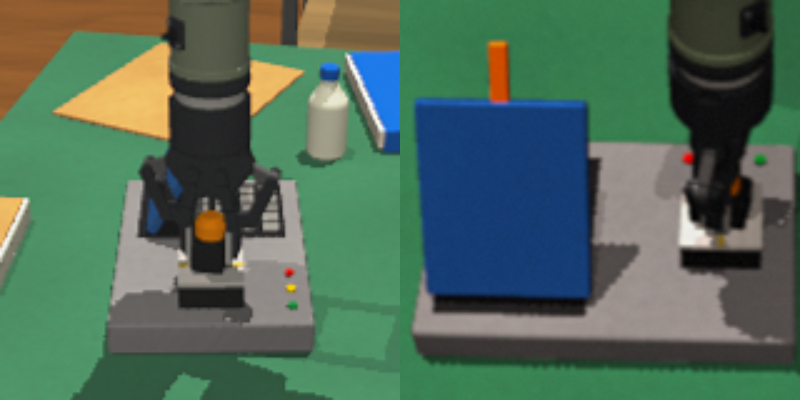

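The turn has reached the stop (moment jumped to 0.35 N m) with 24 N down. The picture shows the lamp seated and gripped at (210,225), and the lid raised with its top corners at scene (346,220) and (414,220). I check the lid angle numerically before handing in.

Run:
```python
from h import *; from station import arm
L=F["lid"]
for a in(.9,1.0,1.07,1.15):
    print(a,[proj(place(F["t"],[L[0]-.16*np.cos(a)+.0125*np.sin(a),L[1]+w,.0385+.16*np.sin(a)+.0125*np.cos(a)]),"scene")[0].round(1) for w in(-.065,.065)], "obs",(180+6,180+40),(180+74.5,180+40))
```

```text
0.9 [array([187.7, 215.9]), array([255.9, 217. ])] obs (186, 220) (254.5, 220)
1.0 [array([185.9, 218.4]), array([254.9, 219.5])] obs (186, 220) (254.5, 220)
1.07 [array([184.6, 220.6]), array([254.3, 221.7])] obs (186, 220) (254.5, 220)
1.15 [array([183.1, 223.7]), array([253.5, 224.9])] obs (186, 220) (254.5, 220)
```

The lid is at about 1.03 rad (59°).

```bash
python3 -c "
from station import arm
print(arm.get_contact_force(),arm.get_moment()[2],arm.sign_off())"
```

```text
the job is handed in; nothing more can be done
[-5.17863559  1.98018947 22.37989045] 0.3538645213564934 None
```

The job is handed in at about 26 s: the lid was raised to about 59° and let go, and the amber lamp is in the socket, pressed fully down, turned clockwise to the stop and still gripped and held there.

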